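# Make room on the detergent rack and add a canister

## Task

On the small counter rack, free the clamp lever, slide the metal stop along its rail until its plate lines up with the black index tab on the price strip, and swing the lever fully back so the stop is locked there. Stand the spare canister from the counter upright on the rack in the space made, in line with the two already there and close beside them (no more than a finger's width of gap). Leave those two standing where they are, and leave the bottle, cup and carton on the counter alone.

Things in the scene. Friction and masses are not known exactly. Their poses are not given: they have to be found in the camera images.
- rack: black and grey counter rack, 390 mm long (y), deck top 180 mm above the counter; origin at counter height under the row line, x away from the robot, y along the row. Front panel's face at x = -55 mm, clamp rail in front of it. Deck clear above, from x = -55 to 60 mm; back lip 20 mm higher than the deck
- strip (a point): top outer edge of the aluminium price strip, at the rack's middle: 5 mm thick, rack x = -72 mm, z 165 to 205 mm, all along the front. A vertical gripper strikes it when taking the lever knob or grip post below: lean the tool 25 to 30 degrees from vertical, fingers pointing down and away from the robot (towards rack +x), closing along rack y
- row_end (a point): foot of the 10 mm thick end cheek that closes the +y end of the row: inner face at rack y = 180 mm, top 250 mm above the counter
- row_line (a point): point on the deck's top (rack x = 0, y = 0, z = 180 mm), axes as the rack's; the canisters stand with their centres on rack x = 0
- stop_plate (a point): point on the stop, in the middle of its 6 mm thick upright steel plate (plate across the row, x -59 to 51 mm, z 183 to 273 mm in the rack frame) at its front edge just behind the price strip; its y in the rack frame must equal that of the index tab. Stop plate, grip post and lever all ride on one carriage
- mark: black index tab clipped over the price strip, 10 mm wide along the strip, 36 mm tall (16 mm of it above the strip) with a 24 mm wide foot, 12 mm thick; fixed, origin at its middle, axes as the rack's. It marks where the stop plate belongs, further to rack -y than the stop starts
- grip_post (a point): upright round black post on the carriage, 16 mm across, reaching from 56 to 112 mm above the counter; the point is on its axis at 96 mm height, a good place to hold. Move it along rack -y to open the space
- carriage (a joint): slide of the carriage along rack -y in m: 0 is nearest the row, end of travel 0.14; about 4 N to move when unlocked, held fast against 40 N when the lever is at 0
- lever (a joint): angle of the clamp lever in rad about a vertical axis through lever_hub, stops at 0 and 0.8, stays where left (about 3 to 6 N at the knob). 0 = locked, the arm lies along rack +y, parallel to the rail; it grows anticlockwise from above, the knob swinging out towards the robot; above 0.6 the carriage is free, at 0.8 fully open
- lever_hub (a point): point on the lever's vertical turning axis, 96 mm above the counter (the hub itself is low, top at 66 mm); 65 mm to rack +y of the grip post
- lever_knob (a point): upright round black knob at the end of the lever's arm, 20 mm across, from 64 to 112 mm above the counter, 85 mm from the hub's axis; the point is on its axis at 96 mm height
- spare: loose white canister with a grey lid, 58 mm across (lid 54 mm), 120 mm tall, the lid being its top 16 mm, about 0.4 kg, standing on the counter in front of the rack to the left or right; origin at the centre of its underside
- can_a: like the spare, standing on the rack next to the end cheek; origin at the centre of its underside
- can_b: like the spare, standing on the rack beside can_a, next to the stop; origin at the centre of its underside. The spare goes on its rack -y side, between it and the stop plate
- softener: bystander: white bottle 72 mm across, 150 mm tall, on the counter on the other side from the spare; origin at the centre of its underside
- cup: bystander: grey measuring cup 72 mm across, 65 mm tall, in front of the rack; origin at the centre of its underside
- carton: bystander: cardboard carton 140 x 70 x 125 mm to the right of the rack; origin at the centre of its underside

How it is judged:
By the outcome, as a careful person would: the job done as asked, in the order asked, and still so for the second after the job is handed in, with the robot touching nothing.
It also fails if it takes over 72 s, if anything falls off the work surface, if the arm or the gripper's body presses on something with over 40 N, if the wrist force passes 120 N, or if a joint passes its speed limit or range.

## Robot

A 6-joint arm with a two-finger parallel gripper is mounted at the origin on the work surface. World frame = base frame: x ahead of the robot, y to its left, z up, the work surface at z = 0. Lengths are in m, angles in degrees, forces in N, time in s.
With the tool pointing down it reaches from about 0.375 to 0.75 m from the base axis. Payload 9 kg.
Tool frame: the origin (TCP) lies where the fingers leave the gripper's body, on its centre line; the fingertips stand 73 mm ahead of it and the grasp point (between the pads) lies 54 mm ahead of it (robot.tip_reach is the distance from the TCP to the fingertips, in m); z points along the fingers, y is the direction in which the jaws open and shut (so a half turn about z gives the same grasp; the last joint's range is limited). The gripper opens to 85 mm and grips with 20 to 120 N. Pads are 22 mm wide; open, the fingers measure 114 mm over their backs; the gripper's body (76 mm by 85 mm) begins 54 mm behind the grasp point. The pads swing forward as they close: fully open they stand 13 mm farther back than shut.
Start: joints at [-83.635, 5.964, 5.575, 89.605, 0, 77.527], TCP at [0.194, -0.568, 0.304] pointing down, gripper open.
Joint ranges: [-171.21, 171.21], [-48.23, 106.86], [-62.78, 66.21], [-105.2, 120.99], [-86.42, 89.51], [-180, 180]. Speed limits (degrees/s): [127.2, 127.2, 147.25, 180, 180, 180].

## Interface

Orientations are given as [roll, pitch, yaw] about the fixed x, y, z axes, in that order (R = Rz(yaw) Ry(pitch) Rx(roll)).
In Python, from plant import robot gives the robot as it stands. Calls block until the motion is done:
- robot.move_pose(position, orientation): joint-space move of the TCP to a pose.
- robot.line_to(position, vel=0.15, rotation=None, guard=None): straight line of the TCP; rotation=None keeps the orientation; vel is the mean speed in m/s. With guard (N) it stops when the force on the tool has changed by that much, and returns True; else False.
- robot.goto_joints(angles): joint-space move.
- robot.set_gripper(opening): finger opening in m; the grip force is fixed at half the most; returns when the fingers have stopped.
- robot.pause(seconds).
- robot.ik(position, orientation): joint angles nearest the present ones, or None.
- robot.observe(): the state.
- robot.grab_frame(name): name is "side" or "top"; returns the picture (400x640x3 uint8, blue, green, red); there is no depth.
- robot.get_calibration(name): a dict with "vertical_fov" (degrees; the focal length in pixels is half the picture's height over the tangent of half this angle, whatever the lens; pixels are square), "cx", "cy" (the principal point, pixels), "k1" (the pictures are not rectified: a ray, as slopes to the right and down, at radius r is drawn at 1 + k1 r^2 times it, then the intrinsics apply), "rvec" (rotation vector, rad) and "tvec" (3), from world to camera coordinates, as OpenCV has them. Camera axes: x right, y down, z forward; pixel columns grow to the right and rows downward; lengths in m; the calibration is good to about 2 mm. A picture is of the moment at which its call begins. get_calibration takes no time and is no camera call.
A pose or a line that the arm cannot do raises robot.IKError and nothing moves.
- robot.job_done(): hands the job in, once; it reports no verdict.
The state is a dict: "time": time; "q": joint angles; "qvel": joint speeds; "joint_torque": joint torques, N m; "tool_pos": TCP position; "tcp_rot": TCP orientation; "ft_force": force on the tool from outside, world axes, zero at the start; "torque": the same for the moment, N m; "gripper_width": finger opening in m.
Only numpy, scipy, OpenCV 4.12 (cv2) and the standard library are available. Lean on these libraries where they do the work, as an engineer would, in place of code of your own. Each camera call takes 0.05 s, during which the arm holds its last target.

## Working session

There is one attempt and no reset: what is moved stays moved. The work goes in short steps, each a Python script; the robot and the scene stay as the last script left them, time stands still between calls to the robot, and variables do not carry over. Pictures are saved under pics/ and viewed, and the job is handed in when it is done.

```bash
ls; mkdir -p pics
python3 - <<'E'
from plant import robot
import cv2
for n in("side","top"):
    cv2.imwrite(f"pics/{n}0.png",robot.grab_frame(n)); print(n,robot.get_calibration(n))
o=robot.observe();print(o)
E
```

```text
pics
side {'vertical_fov': 47.237875850319604, 'cx': 323.832229551434, 'cy': 196.53007652042174, 'k1': -0.039444659159785886, 'rvec': array([ 0.90625853, -2.34768286,  1.26820813]), 'tvec': array([0.40209911, 0.35186931, 0.92601211])}
top {'vertical_fov': 53.252635278331965, 'cx': 323.42308454121587, 'cy': 201.27789753823942, 'k1': -0.07860998388482085, 'rvec': array([ 2.14176413, -2.1741701 ,  0.13871082]), 'tvec': array([-0.01461092,  0.59103192,  1.0151761 ])}
{'time': 0.1, 'q': array([-8.36341726e+01,  5.99613164e+00,  5.53365351e+00,  8.96047472e+01,
       -5.87381579e-04,  7.75263737e+01]), 'qvel': array([0.06734473, 0.05240507, 0.05718081, 0.02497961, 0.07213445,
       0.02234867]), 'joint_torque': array([ 4.93667816e-03, -5.58206964e+01,  5.04721320e+01,  1.29956554e-02,
       -2.26834190e-04, -5.17457053e-06]), 'tool_pos': array([ 0.1937309 , -0.56764898,  0.30321103]), 'tcp_rot': array([-1.79934235e+02, -1.39464885e-02,  1.88394460e+01]), 'ft_force': array([-0.23593087, -1.04886318,  0.75982228]), 'torque': array([-0.03856359,  0.01276122, -0.02550433]), 'gripper_width': 0.08539153429058009}
```

View pics/side0.png

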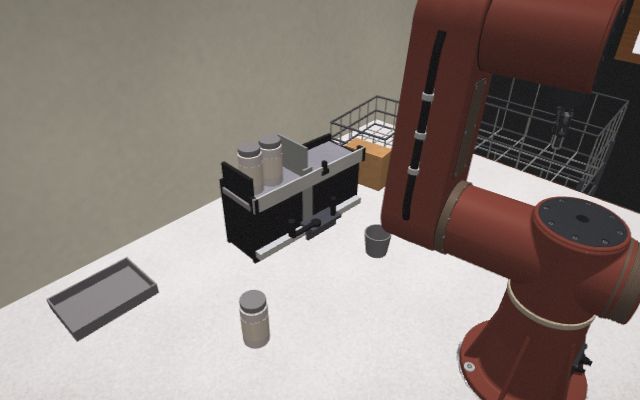

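View pics/top0.png

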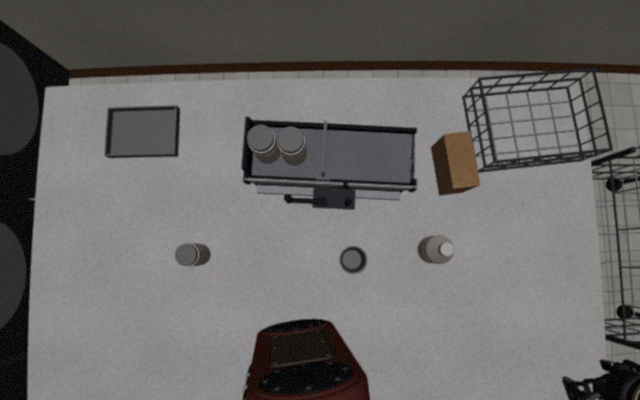

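The side view shows the rack (222–365, 135–255) with the spare at (255,320). The top view shows the rack (243–417, 118–190), the spare at (190,254), the cup at (353,259) and the bottle at (437,249). I'll zoom in next.

```bash
cat > h.py <<'E'
import numpy as np,cv2
from plant import robot
def cal(n):
    c=robot.get_calibration(n); f=200/np.tan(np.radians(c['vertical_fov']/2))
    R=cv2.Rodrigues(np.array(c['rvec']))[0]; return f,c['cx'],c['cy'],c['k1'],R,np.array(c['tvec'])
def proj(n,P):
    f,cx,cy,k,R,t=cal(n); p=np.atleast_2d(P)@R.T+t; s=p[:,:2]/p[:,2:]; r2=(s**2).sum(1,keepdims=True)
    return s*(1+k*r2)*f+[cx,cy]
def ray(n,uv):
    f,cx,cy,k,R,t=cal(n); d=(np.array(uv,float)-[cx,cy])/f; s=d.copy()
    for _ in range(20): s=d/(1+k*(s@s))
    return -R.T@t, R.T@np.array([s[0],s[1],1])
def onz(n,uv,z):
    o,d=ray(n,uv); return o+d*(z-o[2])/d[2]
E
python3 - <<'E'
import cv2
t=cv2.imread('pics/top0.png');s=cv2.imread('pics/side0.png')
cv2.imwrite('pics/t0z.png',cv2.resize(t[105:215,235:427],None,fx=4,fy=4,interpolation=cv2.INTER_CUBIC))
cv2.imwrite('pics/s0z.png',cv2.resize(s[125:265,215:375],None,fx=4,fy=4,interpolation=cv2.INTER_CUBIC))
E
```

```text
(no output)
```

View pics/t0z.png

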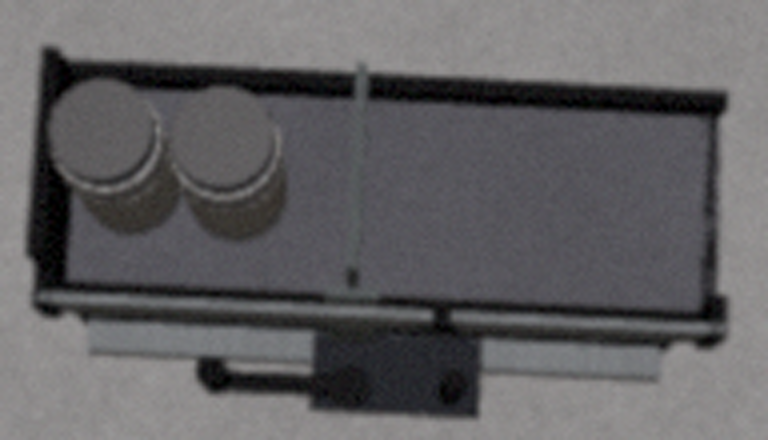

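View pics/s0z.png

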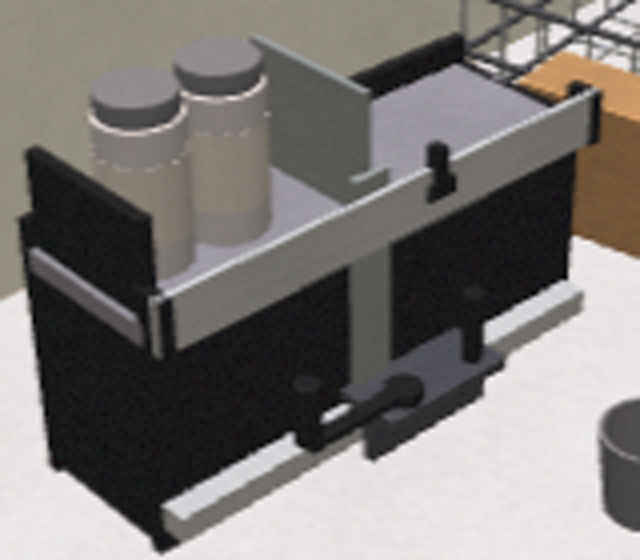

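Both views show the key parts: the lever knob (top crop 213,372), the grip post (451,383), the index tab (443,313) and the stop plate (360,180). I'll triangulate these points and fit the rack.

```bash
cat > m0.py <<'E'
from h import *
from scipy.optimize import least_squares
T=lambda u,v:(u/4+235-.375,v/4+105-.375); S=lambda u,v:(u/4+215-.375,v/4+125-.375)
def tri(a,b):
    o1,d1=ray('top',a);o2,d2=ray('side',b)
    A=sum(np.eye(3)-np.outer(d,d)/(d@d) for d in(d1,d2)); B=sum((np.eye(3)-np.outer(d,d)/(d@d))@o for o,d in((o1,d1),(o2,d2)))
    return np.linalg.solve(A,B)
pp=lambda *a:print(*[np.round(x,4) if isinstance(x,np.ndarray) else x for x in a])
if __name__=='__main__':
    for nm,a,b,z in[('lidA',(104,131),(134,92),.3),('lidB',(222,138),(218,58),.3),('knob',(213,372),(306,383),.112),('post',(451,383),(474,293),.112),('tabtop',(443,313),(437,148),.221),('platebacktop',(362,64),(252,38),.273),('platefronttop',(351,270),(371,102),.273)]:
        pp(nm,onz('top',T(*a),z),onz('side',S(*b),z),tri(T(*a),S(*b)))
    for nm,a,z in[('stripL',(35,298),.205),('stripR',(722,325),.205)]: pp(nm,onz('top',T(*a),z))
    for nm,b,z in[('stripL',(165,297),.205),('stripR',(598,92),.205)]: pp(nm,onz('side',S(*b),z))
    pp('spare',onz('top',(186.5,254),.12),onz('side',(252.5,298),.12))
    pp('cup',onz('top',(352.5,259),.065)); pp('soft',onz('top',(446,249.5),.15))
E
python3 m0.py
```

```text
lidA [0.6897 0.1025 0.3   ] [0.6863 0.1079 0.3   ] [0.6912 0.1035 0.2964]
lidB [0.685  0.0428 0.3   ] [0.6834 0.0442 0.3   ] [0.6852 0.0428 0.2989]
knob [0.5916 0.0638 0.112 ] [0.5935 0.0646 0.112 ] [0.5924 0.0644 0.1123]
post [ 0.5827 -0.0819  0.112 ] [ 0.5828 -0.0846  0.112 ] [ 0.5818 -0.0822  0.1137]
tabtop [ 0.6074 -0.0714  0.221 ] [ 0.6059 -0.0701  0.221 ] [ 0.6075 -0.0716  0.2198]
platebacktop [ 0.7318 -0.0287  0.273 ] [ 0.7298 -0.0266  0.273 ] [ 0.7323 -0.0288  0.2714]
platefronttop [ 0.6216 -0.0213  0.273 ] [ 0.6124 -0.0153  0.273 ] [ 0.6214 -0.0224  0.2674]
stripL [0.6222 0.1554 0.205 ]
stripR [ 0.6012 -0.2283  0.205 ]
stripL [0.6221 0.1484 0.205 ]
stripR [ 0.596  -0.2293  0.205 ]
spare [0.457  0.3091 0.12  ] [0.4574 0.3095 0.12  ]
cup [ 0.4391 -0.0946  0.065 ]
soft [ 0.4586 -0.308   0.15  ]
```

Run:
```python
import cv2
t=cv2.imread('pics/top0.png');s=cv2.imread('pics/side0.png')
a=cv2.resize(t[225:280,165:245],None,fx=5,fy=5,interpolation=cv2.INTER_CUBIC)
b=cv2.resize(s[280:360,215:295],None,fx=5,fy=5,interpolation=cv2.INTER_CUBIC)
import numpy as np
o=np.zeros((400,800,3),'uint8');o[:275,:400]=a;o[:,400:]=b
cv2.imwrite('pics/sp0.png',o)
```

```text
(no output)
```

View pics/sp0.png

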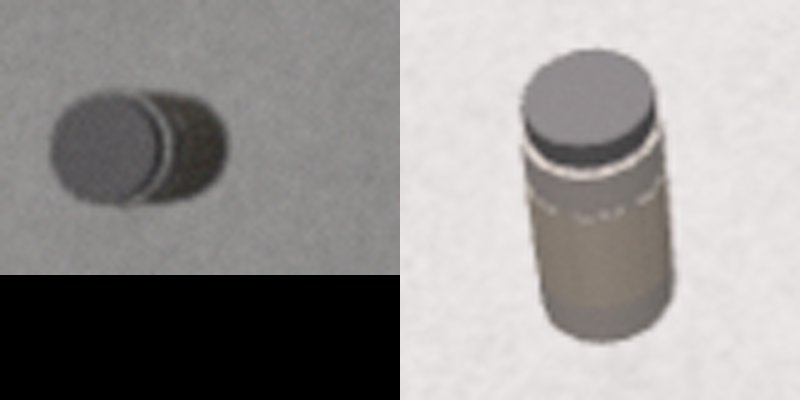

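```bash
cat > fit.py <<'E'
from m0 import *
# params ox,oy,yaw,xk,yp,ym,ys,yA,yB
def model(p):
    ox,oy,th,xk,yp,ym,ys,yA,yB=p
    L=[(0,yA,.3),(0,yB,.3),(xk,yp+.150,.112),(xk,yp,.112),(-.072,ym,.221),(.051,ys,.273),(-.059,ys,.273)]
    L=np.array(L);c,s=np.cos(th),np.sin(th)
    return np.c_[ox+c*L[:,0]-s*L[:,1],oy+s*L[:,0]+c*L[:,1],L[:,2]]
a=[(104,131),(222,138),(213,372),(451,383),(443,313),(362,64),(351,270)]
b=[(134,92),(218,58),(306,383),(474,293),(437,148),(252,38),(371,102)]
a=np.array([T(*x) for x in a]);b=np.array([S(*x) for x in b])
def res(p):
    M=model(p); return np.r_[(proj('top',M)-a).ravel(),(proj('side',M)-b).ravel(),(p[7]-.150)*1000/3]
r=least_squares(res,[.68,-.047,-.06,-.095,-.035,-.03,.021,.15,.09],loss='soft_l1')
if __name__=='__main__':
    print(np.round(r.x,4),np.degrees(r.x[2]));print(np.round(res(r.x),1)); print(np.round(model(r.x),4))
E
python3 fit.py
```

```text
[ 0.6795 -0.0458 -0.0637 -0.0942 -0.0444 -0.0297  0.0205  0.15    0.0889] -3.649513205169864
[-0.7  0.3 -0.  -0.1 -0.7 -0.2  0.9 -0.  -0.2  0.7 -0.1  0.1  0.1 -0.2
  0.6 -1.  -0.1 -0.4  0.1  0.4 -0.1  0.1  0.2 -0.1  0.  -0.5 -1.1 -2.1
 -0. ]
[[ 0.6891  0.1039  0.3   ]
 [ 0.6852  0.0429  0.3   ]
 [ 0.5922  0.0655  0.112 ]
 [ 0.5827 -0.0842  0.112 ]
 [ 0.6058 -0.0709  0.221 ]
 [ 0.7317 -0.0286  0.273 ]
 [ 0.6219 -0.0216  0.273 ]]
```

```bash
cat > g.py <<'E'
from h import *
from scipy.spatial.transform import Rotation as Ro
O=np.array([.6795,-.0458]);TH=-.0630
XK=-.0942; YH=.0206; YM=-.0297
ex=np.array([np.cos(TH),np.sin(TH),0]);ey=np.array([-np.sin(TH),np.cos(TH),0]);ez=np.array([0,0,1.])
def W(x,y,z): return np.array([*O,0])+x*ex+y*ey+z*ez
def tool(lean,yaw=0):   # yaw about vertical; returns rpy, approach axis
    c=Ro.from_rotvec([0,0,yaw]); l=np.radians(lean)
    a=c.apply(np.sin(l)*ex-np.cos(l)*ez); y=c.apply(-ey); x=np.cross(y,a)
    return Ro.from_matrix(np.c_[x,y,a]).as_euler('xyz',degrees=True),a
def tcp(P,a,back=0): return P-(.054+back)*a
def st(tag=''):
    o=robot.observe(); print(tag,'t%.2f'%o['time'],'pos',np.round(o['tool_pos'],4),'F',np.round(o['ft_force'],1),'w%.4f'%o['gripper_width'],flush=True); return o
E
python3 - <<'E'
from g import *
r,a=tool(28)
print(r)
for P in (W(XK,.1056,.096),W(XK,YH-.065,.096),W(XK-.085*np.sin(.8),YH+.085*np.cos(.8),.096)):
    for b in(.1,0): print(np.round(tcp(P,a,b),3),robot.ik(tcp(P,a,b),r))
C=W(0,.025,.265)
for yw in(np.pi/2,-np.pi/2):
    r2,a2=tool(0,yw); print(r2,robot.ik(tcp(C,a2),r2)); print(robot.ik(np.array([.457,.31,.085+.054]),r2))
E
```

```text
[180.         -28.          -3.60963411]
[0.52  0.07  0.232] [ -7.44302673 -40.4803312  -44.63485954  57.89863476   1.79862187
 176.61420244]
[0.567 0.067 0.144] [ -7.03959972 -27.72282178 -45.5063313   44.25905158   1.60952137
 176.97072295]
[ 0.511 -0.08   0.232] [-28.72989733 -41.74405628 -45.1377654   60.89921205  11.49602255
 157.51124127]
[ 0.557 -0.083  0.144] [-26.09690444 -29.04033055 -46.22205027  46.65428663  10.34428468
 159.92268931]
[0.458 0.048 0.232] None
[0.504 0.045 0.144] [-11.43879225 -44.11369997 -55.93325144  50.402287     3.66664176
 173.07779304]
[180.           0.          86.39036589] [-12.7178126   21.23400634  24.61491734  93.380911     0.
  80.89182151]
[ 20.57724739  -0.2070176  -18.01119307  72.19582453   0.
 114.1868815 ]
[-180.            0.          -93.60963411] [-12.7178126   21.23400634  24.61491734  93.380911     0.
 -99.10817849]
[ 20.57724739  -0.2070176  -18.01119307  72.19582453   0.
 -65.8131185 ]
```

```bash
sed -i 's/y=c.apply(-ey); x/y=c.apply(ey); x/' g.py
python3 - <<'E'
from g import *
r,a=tool(28)
def kn(ph,yh=YH): return W(XK-.085*np.sin(ph),yh+.085*np.cos(ph),.096)
for ph,b in((0,.06),(0,0),(.8,0),(.82,0),(.8,.05)):
    print(ph,b,robot.ik(tcp(kn(ph),a,b),r))
robot.set_gripper(.05)
robot.move_pose(tcp(kn(0),a,.07),r); st('pre')
cv2.imwrite('pics/s1.png',robot.grab_frame('side')); cv2.imwrite('pics/t1.png',robot.grab_frame('top'))
E
```

```text
0 0.06 [ -7.27068649 -35.92570768 -45.46853     52.50566755   1.717848
  -3.23348674]
0 0 [ -7.03959972 -27.72282178 -45.5063313   44.25905158   1.60952137
  -3.02927705]
0.8 0 [-11.43879225 -44.11369997 -55.93325144  50.402287     3.66664176
  -6.92220696]
0.82 0 [-11.64852722 -44.50279812 -56.15380765  50.58287998   3.7643692
  -7.10817294]
0.8 0.05 None
pre t3.16 pos [0.5343 0.0686 0.2057] F [ 0.4 -0.2 -0.1] w0.0500
```

View pics/s1.png

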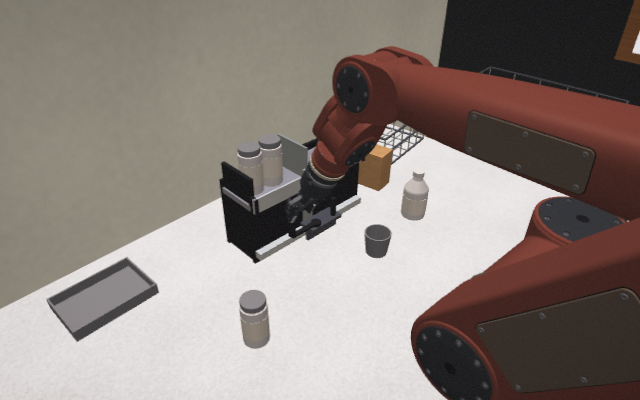

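View pics/t1.png

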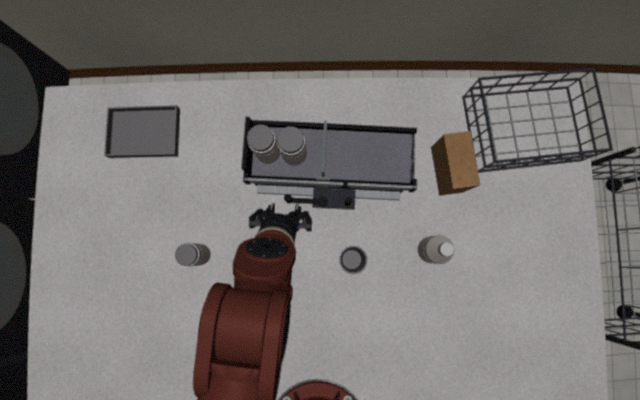

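The gripper is above the knob (top view ~285,215) with its fingers straddling y, so I'll approach, grip and open the lever.

```bash
cat >> g.py <<'E'
def kn(ph,yh): return W(XK-.085*np.sin(ph),yh+.085*np.cos(ph),.096)
E
python3 - <<'E'
from g import *
r,a=tool(28)
for l,u in((28,.04),(20,.05),(15,.05)):
    rr,aa=tool(l); print(l,robot.ik(tcp(kn(.82,YH),a)+[0,0,u],rr) is not None)
hit=robot.line_to(tcp(kn(0,YH),a),vel=.1,guard=15); st('in %s'%hit)
if not hit:
    robot.set_gripper(.0); st('grip')
    for ph in(.2,.4,.6,.83):
        robot.line_to(tcp(kn(ph,YH),a),vel=.06); st(ph)
    cv2.imwrite('pics/s2.png',robot.grab_frame('side'));cv2.imwrite('pics/t2.png',robot.grab_frame('top'))
E
```

```text
28 True
20 True
15 True
in False t4.11 pos [0.567  0.0671 0.1443] F [-0.  -0.5  0. ] w0.0499
grip t4.49 pos [0.567  0.066  0.1447] F [-6.2 -6.6  5.8] w0.0183
0.2 t4.92 pos [0.5502 0.0657 0.1447] F [ 0.6 -5.2  1.1] w0.0186
0.4 t5.36 pos [0.5335 0.0626 0.1445] F [-6.6  1.6  6.9] w0.0181
0.6 t5.79 pos [0.5184 0.0558 0.1445] F [-2.7  4.   5.5] w0.0180
0.83 t6.27 pos [0.5027 0.0432 0.1444] F [-7.8  2.5  9.4] w0.0178
```

Run:
```python
import cv2
t=cv2.imread('pics/t2.png');s=cv2.imread('pics/s2.png')
cv2.imwrite('pics/t2z.png',cv2.resize(t[105:255,235:427],None,fx=4,fy=4,interpolation=cv2.INTER_CUBIC))
cv2.imwrite('pics/s2z.png',cv2.resize(s[125:265,215:375],None,fx=4,fy=4,interpolation=cv2.INTER_CUBIC))
```

```text
(no output)
```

View pics/t2z.png

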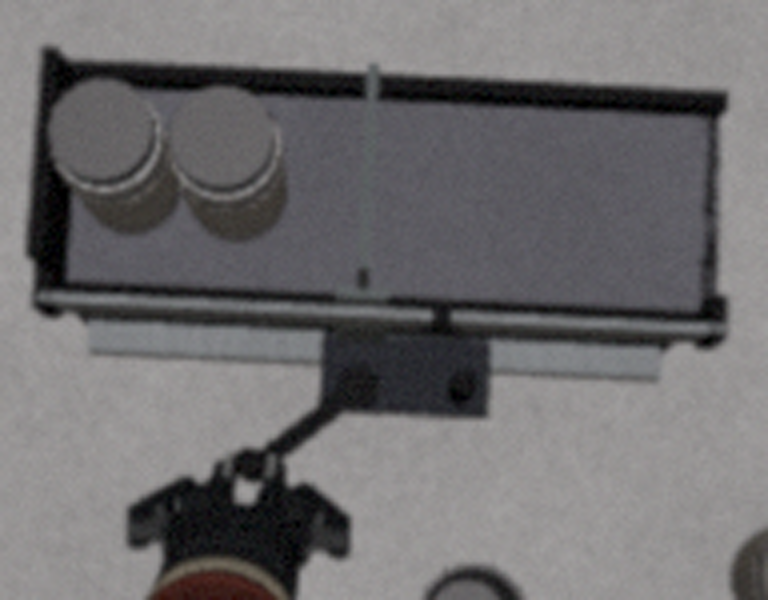

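View pics/s2z.png

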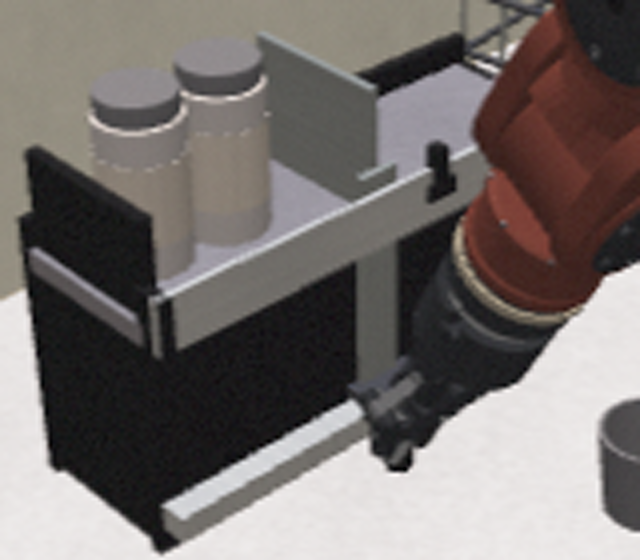

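The lever has swung out and the carriage is free. The top view shows the plate shifted about 7 mm to −y (crop 362→373), because the knob rolled in the pads. Next I'll release the knob, take the post and slide the stop to the tab.

Run:
```python
from g import *
r,a=tool(28)
robot.set_gripper(.05); p=robot.observe()['tool_pos']; 
robot.line_to(p+[0,0,.048],vel=.15); st('up')
post=lambda y: W(XK,y-.065,.096)
print(robot.ik(tcp(post(YH-.007),a,.055),r) )
robot.move_pose(tcp(post(YH-.007),a,.055),r); st('pre')
hit=robot.line_to(tcp(post(YH-.007),a),vel=.1,guard=15); st('in %s'%hit)
if not hit:
    robot.set_gripper(0.); o=st('grip')
    robot.line_to(tcp(post(YM),a),vel=.05); robot.pause(.2); o=st('slid')
    tp=Ro.from_euler('xyz',o['tcp_rot'],degrees=True).apply([0,0,.054])+o['tool_pos']
    print('plate y est',(tp[:2]-O)@ey[:2]+.065,'target',YM)
    cv2.imwrite('pics/s3.png',robot.grab_frame('side'));cv2.imwrite('pics/t3.png',robot.grab_frame('top'))
    t=cv2.imread('pics/t3.png');s=cv2.imread('pics/s3.png')
    cv2.imwrite('pics/t3z.png',cv2.resize(t[105:255,235:427],None,fx=4,fy=4,interpolation=cv2.INTER_CUBIC))
    cv2.imwrite('pics/s3z.png',cv2.resize(s[125:265,215:375],None,fx=4,fy=4,interpolation=cv2.INTER_CUBIC))
```

```text
up t7.24 pos [0.5024 0.0434 0.1911] F [ 0.4 -0.6  0.5] w0.0501
[-28.36266381 -36.34629777 -45.94901806  54.62340326  11.3365342
 -22.15128888]
pre t7.84 pos [ 0.5304 -0.0882  0.1905] F [-0.5  0.4  0.4] w0.0502
in False t8.54 pos [ 0.557  -0.0891  0.1441] F [-0.3  0.2  0.2] w0.0497
grip t8.95 pos [ 0.5571 -0.0898  0.1446] F [-5.4  0.8  5.8] w0.0146
slid t10.17 pos [ 0.5544 -0.133   0.1446] F [-5.3  1.6  6.4] w0.0143
plate y est -0.029923331006268844 target -0.0297
```

View pics/t3z.png

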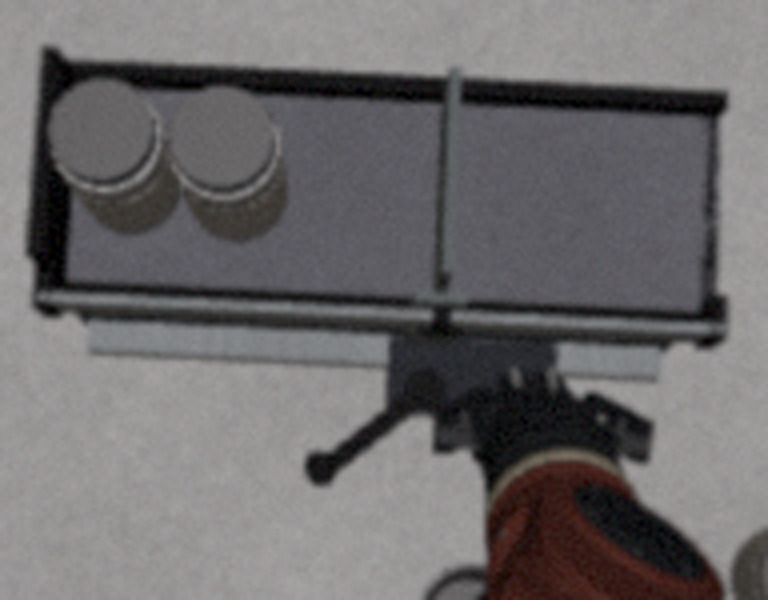

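View pics/s3z.png

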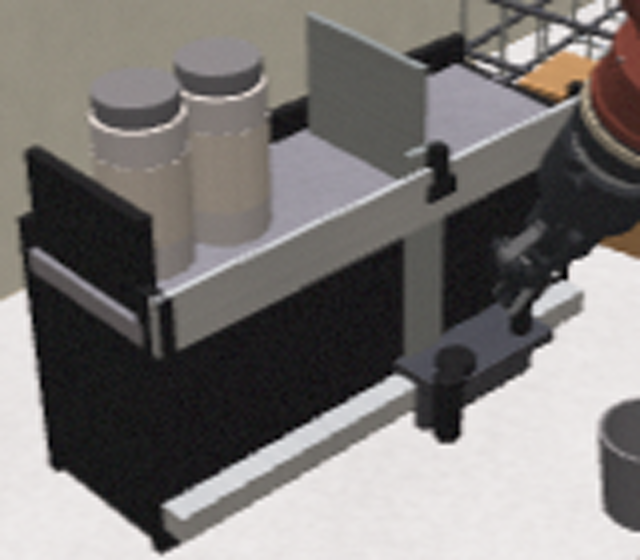

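Run:
```python
from g import *
import g
for ys in(-.0297,-.0250,.0206):
  for P in((.051,ys,.273),(-.059,ys,.273),(-.059,ys,.183)):
    print(ys,P,'T',np.round((proj('top',W(*P))[0]-[234.625,104.625])*4,1),'S',np.round((proj('side',W(*P))[0]-[214.625,124.625])*4,1))
a=cv2.imread('pics/t0.png') if 0 else None
t=cv2.imread('pics/t3.png');s=cv2.imread('pics/s3.png');t0=cv2.imread('pics/t0.png')
A=cv2.resize(t[115:195,320:370],None,fx=7,fy=7,interpolation=cv2.INTER_CUBIC)
B=cv2.resize(s[120:200,285:335],None,fx=7,fy=7,interpolation=cv2.INTER_CUBIC)
cv2.imwrite('pics/z3.png',np.hstack([A,B]))
```

```text
-0.0297 (0.051, -0.0297, 0.273) T [457.1  68.8] S [310.   13.8]
-0.0297 (-0.059, -0.0297, 0.273) T [448.9 274.1] S [425.   68.5]
-0.0297 (-0.059, -0.0297, 0.183) T [439.4 304.8] S [423.1 190.9]
-0.025 (0.051, -0.025, 0.273) T [448.2  68.4] S [304.7  15.8]
-0.025 (-0.059, -0.025, 0.273) T [439.8 273.7] S [419.6  70.8]
-0.025 (-0.059, -0.025, 0.183) T [431.2 304.4] S [418.  193.4]
0.0206 (0.051, 0.0206, 0.273) T [361.5  64.3] S [252.   36.2]
0.0206 (-0.059, 0.0206, 0.273) T [351.4 269.4] S [366.7  93.6]
0.0206 (-0.059, 0.0206, 0.183) T [351.5 300.6] S [367.3 218.1][ WARN:0@0.595] global loadsave.cpp:275 findDecoder imread_('pics/t0.png'): can't open/read file: check file path/integrity
```

View pics/z3.png

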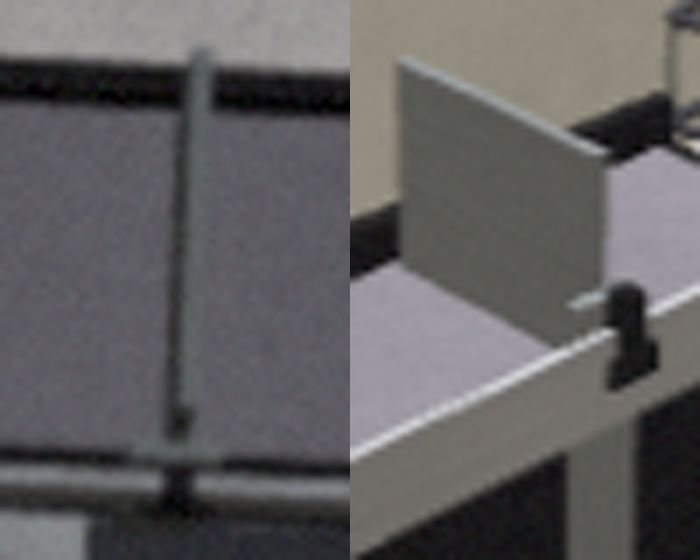

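The plate lines up with the tab within about 1 mm in both views: top plate front 445 vs tab 442 in crop pixels (the heights differ), and side front-top corner 425 vs 425 predicted. Next I'll close the lever with a yawing grip so the knob can't roll.

Run:
```python
from g import *
from m0 import T
k=onz('top',T(320,466),.112); v=k-W(XK,YM,.112); print(k,v@ex,v@ey,'ang',np.arctan2(-v@ex,v@ey),np.linalg.norm(v))
for ph in(.65,.7,.75,.8):
    r,a=tool(28,ph); print(ph,np.round(r,1),[robot.ik(tcp(kn(ph,YM),a,b),r) for b in(0,.05)])
for ph in (.5,.3,0,-.03):
    r,a=tool(28,ph); print(ph,robot.ik(tcp(kn(ph,YM),a,0),r))
```

```text
[ 0.53294704 -0.00104077  0.112     ] -0.05488019231337686 0.06514370433366139 ang 0.7000934472361372 0.08517944424956483
0.65 [-180.    28.  -146.4] [array([-27.19141698, -29.26881374, -45.3456038 ,  59.39167759,
        24.19906521, -57.69284586]), array([-30.14880959, -33.88016124, -43.75822859,  66.90240833,
        24.90848257, -60.84942758])]
0.7 [ 180.    28.  -143.5] [array([-28.14149456, -28.03870794, -44.37978681,  60.82905536,
        25.10173687, -61.77124432]), array([-31.17798818, -32.31187805, -42.61801576,  68.2753505 ,
        25.7396868 , -65.05832188])]
0.75 [-180.    28.  -140.6] [array([-29.048147  , -26.67295688, -43.31186065,  62.29123375,
        25.88299742, -65.85904988]), array([-32.14370186, -30.61129004, -41.37712443,  69.66064889,
        26.43782032, -69.25216457])]
0.8 [-180.    28.  -137.8] [array([-29.90729141, -25.1866129 , -42.14936864,  63.77265969,
        26.54065835, -69.94478435]), array([-33.04236303, -28.7973508 , -40.04401012,  71.05360682,
        27.00324197, -73.41795334])]
0.5 [-24.13044163 -32.0130034  -47.56379392  55.27921505  20.80692849
 -45.61708016]
0.3 [-19.7812485  -33.14700968 -48.76658994  50.43446363  14.96113341
 -30.17030836]
0 [-13.5220116  -29.54311834 -46.74321827  45.15560463   4.63545547
  -8.77131553]
-0.03 [-12.95407138 -28.8934912  -46.30925578  44.79468096   3.57173878
  -6.74172469]
```

Run:
```python
from g import *
r,a=tool(28)
robot.set_gripper(.05)
p=robot.observe()['tool_pos']; robot.line_to(p-.055*a,vel=.15)
r7,a7=tool(28,.70)
robot.move_pose(tcp(kn(.70,YM),a7,.055),r7); st('pre')
hit=robot.line_to(tcp(kn(.70,YM),a7),vel=.1,guard=15); st('in %s'%hit)
if not hit:
    robot.set_gripper(0.); st('grip')
    for ph in(.55,.4,.2,0,-.04):
        rr,aa=tool(28,max(ph,0)); robot.line_to(tcp(kn(ph,YM),aa),vel=.05,rotation=rr); st(ph)
    robot.pause(.2); o=st('end')
    tp=Ro.from_euler('xyz',o['tcp_rot'],degrees=True).apply([0,0,.054])+o['tool_pos']-W(0,0,0)
    print('knob rack',tp@ex,tp@ey,'want',XK,YM+.085)
    robot.set_gripper(.05); p=robot.observe()['tool_pos']; st('open')
    robot.line_to(p-.065*aa,vel=.15); st('back')
    for n in('side','top'): cv2.imwrite(f'pics/{n}4.png',robot.grab_frame(n))
    t=cv2.imread('pics/top4.png');s=cv2.imread('pics/side4.png')
    cv2.imwrite('pics/t4z.png',cv2.resize(t[105:255,235:427],None,fx=4,fy=4,interpolation=cv2.INTER_CUBIC))
    cv2.imwrite('pics/s4z.png',cv2.resize(s[125:265,215:375],None,fx=4,fy=4,interpolation=cv2.INTER_CUBIC))
    A=cv2.resize(t[115:195,320:370],None,fx=7,fy=7,interpolation=cv2.INTER_CUBIC)
    B=cv2.resize(s[120:200,285:335],None,fx=7,fy=7,interpolation=cv2.INTER_CUBIC)
    cv2.imwrite('pics/z4.png',np.hstack([A,B]))
```

```text
pre t11.90 pos [ 0.492  -0.0318  0.1912] F [1.2 0.  0.6] w0.0497
in False t12.60 pos [ 0.5128 -0.0164  0.144 ] F [-0.5 -0.   0.5] w0.0500
grip t12.98 pos [ 0.5132 -0.0167  0.1446] F [-0.9 -2.1  3.8] w0.0187
0.55 t13.40 pos [ 0.522  -0.0063  0.1446] F [ 2.4 -0.5  4.8] w0.0186
0.4 t13.82 pos [0.5321 0.0023 0.1446] F [1.8 0.9 6.8] w0.0181
0.2 t14.32 pos [0.5474 0.0114 0.1447] F [0.2 3.4 8.5] w0.0184
0 t14.83 pos [0.5643 0.0174 0.1447] F [-0.4  4.4  9.3] w0.0184
-0.04 t15.08 pos [0.5669 0.0172 0.1446] F [-14.8   6.8  18.8] w0.0186
end t15.28 pos [0.5668 0.0172 0.1446] F [-13.3   6.7  16.5] w0.0184
knob rack -0.0910983149142622 0.05588306166191073 want -0.0942 0.0553
open t15.69 pos [0.5667 0.0165 0.143 ] F [ 0.5 -0.4 -1.2] w0.0500
back t16.27 pos [0.5363 0.0184 0.1999] F [-0.3  0.9  0.1] w0.0500
```

View pics/t4z.png

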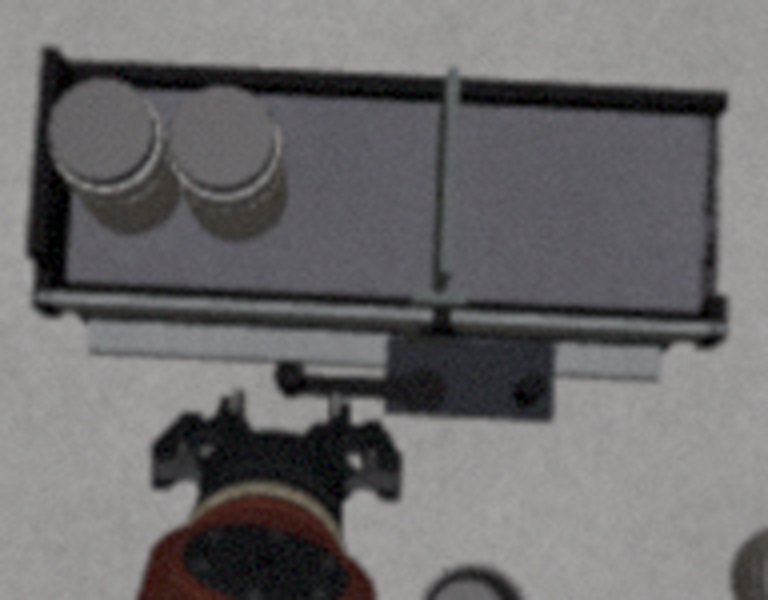

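View pics/s4z.png

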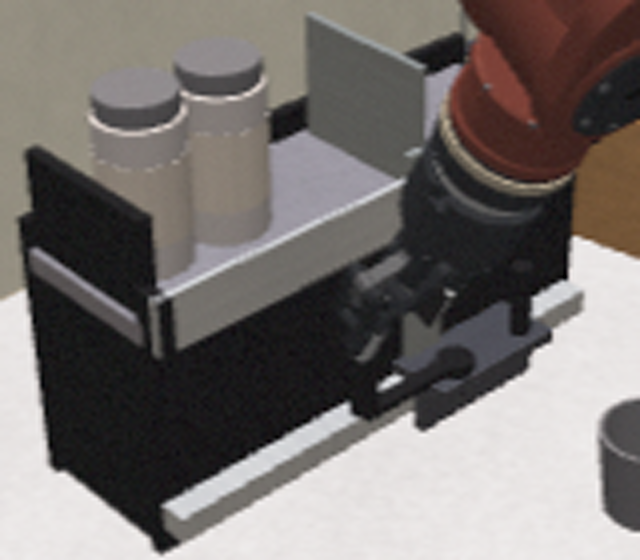

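View pics/z4.png

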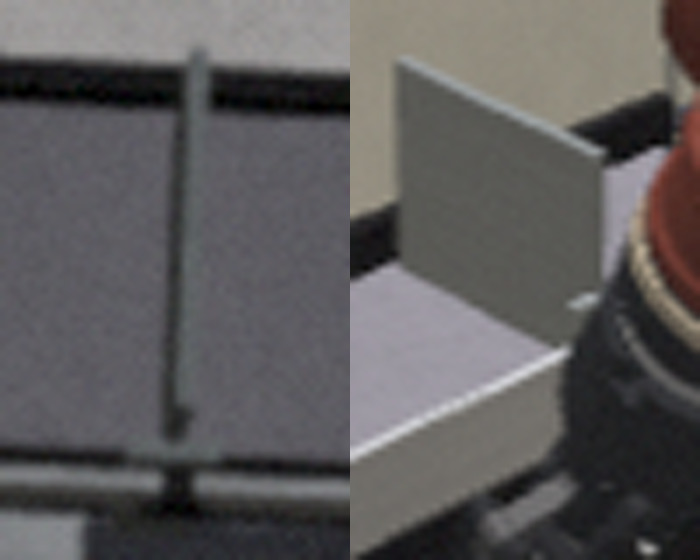

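Run:
```python
from g import *
from m0 import T
k=onz('top',T(291,377),.112); v=k-W(XK,YM,.112); print('knob',v@ex,v@ey,'ang',np.arctan2(-v@ex,v@ey))
z=lambda P:np.round((proj('top',W(*P))[0]-[319.5,114.5])*7-.5,1)
for y in(-.0297,-.028): print(y,'back',z((.051,y,.273)),'front',z((-.059,y,.273)),'foot',z((-.061,y,.185)),z((-.061,y,.2)),'tab',z((-.072,y,.221)),z((-.078,y,.205)),z((-.078,y,.19)))
g3=cv2.cvtColor(cv2.imread('pics/t3.png'),6).astype(np.float32);g4=cv2.cvtColor(cv2.imread('pics/top4.png'),6).astype(np.float32)
g0=cv2.cvtColor(cv2.imread('pics/top0.png'),6).astype(np.float32)
# plate subpixel x per row (bright ridge vs deck), rows 130..165
def ridge(g,c0):
    out=[]
    for r in range(128,170):
        xs=np.arange(c0-7,c0+8); w=np.clip(g[r,xs]-np.median(g[r,xs])-4,0,None)
        out.append((w*xs).sum()/max(w.sum(),1e-3))
    return np.polyfit(np.arange(128,170)-149,out,1)
for g,c in((g0,324),(g3,347),(g4,347)): print('ridge',ridge(g,c))
for g in(g0,g3,g4):
    P=g[183:186,335:356].mean(0); w=np.clip(np.median(P)-P-5,0,None); print('tab x',(w*np.arange(335,356)).sum()/w.sum())
print('px->y', proj('top',W(0,-.0297,.273)),proj('top',W(0,-.0287,.273)),proj('top',W(0,.0206,.273)))
print('tab pred',[proj('top',W(-.076,-.0297,zz))[0] for zz in(.221,.205,.19)])
```

```text
knob -0.0011825932800712412 0.08565050114267168 ang 0.013806318977163601
-0.0297 back [205.3  50.8] front [190.9 410. ] foot [174.4 468.7] [177.  460.6] tab [179.2 483.3] [175.6 510.5] [173.1 517.9]
-0.028 back [199.6  50.6] front [185.2 409.8] foot [169.2 468.5] [171.7 460.3] tab [173.8 483.1] [170.3 510.2] [167.8 517.6]
ridge [ -4.01837779 198.28337355]
ridge [  1.33749484 257.36567261]
ridge [  0.48009805 232.17813487]
tab x 344.96624472791166
tab x 344.9708692021243
tab x 344.98983557351283
px->y [[347.96530833 145.359681  ]] [[347.48586313 145.336461  ]] [[323.8425031  144.20761033]]
tab pred [array([345.10264897, 185.42377499]), array([344.70069702, 186.60653793]), array([344.33666725, 187.6776491 ])]
```

Run:
```python
from g import *
G={n:cv2.cvtColor(cv2.imread(f'pics/{f}.png'),6).astype(np.float32) for n,f in(('0','top0'),('3','t3'),('4','top4'))}
# profile across the plate top edge as function of assumed plate y, averaged over rack x
ysr=np.arange(-.015,.0151,.0005)
for n,c in(('0',.0206),('3',-.0297),('4',-.0297)):
    xs=np.arange(-.03,.035,.002); pr=[]
    for d in ysr:
        uv=np.array([proj('top',W(x,c+d,.273))[0] for x in xs]).astype(np.float32)
        pr.append(cv2.remap(G[n],uv[:,:1].copy(),uv[:,1:].copy(),1).mean())
    pr=np.array(pr); i=np.argmax(pr*(abs(ysr)<.006)); b=np.median(pr)
    w=np.clip(pr-b,0,None)*(abs(ysr-ysr[i])<.004); print(n,'peak y',c+ysr[i],'centroid',c+(w*ysr).sum()/w.sum(),np.round(pr[15:46:3]))
S={n:cv2.cvtColor(cv2.imread(f'pics/{f}.png'),6).astype(np.float32) for n,f in(('0','side0'),('3','s3'),('4','side4'))}
for n,c in(('0',.0206),('3',-.0297),('4',-.0297)):  # side: top edge line
    xs=np.arange(-.04,.045,.002); pr=[]
    for d in ysr:
        uv=np.array([proj('side',W(x,c+d,.273))[0] for x in xs]).astype(np.float32)
        pr.append(cv2.remap(S[n],uv[:,:1].copy(),uv[:,1:].copy(),1).mean())
    pr=np.array(pr); print('side',n,np.round(pr[10:50:2]), 'step y', c+ysr[np.argmax(np.abs(np.diff(pr)))])
```

```text
0 peak y 0.021100000000000015 centroid 0.021246843307527935 [82. 81. 81. 83. 87. 88. 88. 86. 83. 81. 80.]Traceback (most recent call last):
  File "<stdin>", line 8, in <module>
  File "h.py", line 7, in proj
    f,cx,cy,k,R,t=cal(n); p=np.atleast_2d(P)@R.T+t; s=p[:,:2]/p[:,2:]; r2=(s**2).sum(1,keepdims=True)
                  ~~~^^^
  File "h.py", line 4, in cal
    c=robot.get_calibration(n); f=200/np.tan(np.radians(c['vertical_fov']/2))
ValueError: time passes only in moves, steps and waits
```

```bash
sed -i 's/^def cal(n)/import functools\n@functools.lru_cache\ndef cal(n)/' h.py
python3 - <<'E'
from g import *
G={n:cv2.cvtColor(cv2.imread(f'pics/{f}.png'),6).astype(np.float32) for n,f in(('0','top0'),('3','t3'),('4','top4'))}
S={n:cv2.cvtColor(cv2.imread(f'pics/{f}.png'),6).astype(np.float32) for n,f in(('0','side0'),('3','s3'),('4','side4'))}
ysr=np.arange(-.015,.0151,.0005)
for nm,D in(('top',G),('side',S)):
  for n,c in(('0',.0206),('3',-.0297),('4',-.0297)):
    xs=np.arange(-.03,.035,.002)
    pr=[]
    for d in ysr:
        uv=proj(nm,np.array([W(x,c+d,.273) for x in xs])).astype(np.float32)
        pr.append(cv2.remap(D[n],uv[:,:1].copy(),uv[:,1:].copy(),1).mean())
    pr=np.array(pr)
    if nm=='top':
        i=np.argmax(np.where(abs(ysr)<.006,pr,0)); b=np.median(pr); w=np.clip(pr-b,0,None)*(abs(ysr-ysr[i])<.004)
        print(n,'centroid',c+(w*ysr).sum()/w.sum(),np.round(pr[15:46:2]))
    else: print(n,np.round(pr[15:46:2]))
print(robot.observe()['time'])
E
```

```text
0 centroid 0.021246843307527935 [82. 81. 81. 81. 81. 84. 87. 88. 89. 88. 87. 85. 83. 81. 80. 80.]
3 centroid -0.030199359772006246 [91. 91. 90. 90. 91. 93. 95. 96. 96. 93. 88. 77. 66. 58. 58. 64.]
4 centroid -0.02938034661069705 [91. 91. 90. 90. 91. 92. 93. 95. 96. 96. 93. 86. 74. 63. 57. 58.]
0 [143. 145. 148. 150. 152. 151. 147. 140. 130. 119. 108. 100.  94.  91.
  89.  89.]
3 [141. 142. 145. 148. 150. 152. 151. 147. 139. 130. 119. 109. 101.  95.
  91.  89.]
4 [140. 141. 143. 145. 148. 151. 152. 152. 148. 142. 132. 121. 111. 102.
  96.  92.]
16.375
```

Plate now measures about −29 mm in rack y, and the tab −29.7 mm. The knob has the same slope to the post as when it was locked (291,377 → 527,388). Next is the spare.

Run:
```python
from g import *
a1=onz('top',(185.9,254.9),.12);a2=onz('side',(252.8,299.3),.12); print(a1,a2)
sp=(a1+a2)/2; G=np.array([sp[0],sp[1],.085])
Y=-np.pi/2
for yw in(Y,-Y):
    r,a=tool(0,yw); print(r,robot.ik(tcp(G,a),r),robot.ik(tcp(G,a,.10),r), robot.ik(tcp(W(0,.024,.4),a),r))
p=robot.observe()['tool_pos']; print(p)
for yw in(Y,-Y):
    r,a=tool(0,yw); q=robot.ik(tcp(G,a,.10),r)
    if q is not None and abs(q[5])<110: break
print(yw)
rl,al=tool(28); robot.line_to(p-.03*al,vel=.15)
robot.set_gripper(.085)
robot.move_pose(tcp(G,a,.10),r); st('above')
hit=robot.line_to(tcp(G,a),vel=.12,guard=12); st('down %s'%hit)
if not hit:
    robot.set_gripper(.03); st('grip')
    robot.line_to(tcp(G,a)+[0,0,.15],vel=.15); st('lift')
    for n in('side','top'): cv2.imwrite(f'pics/{n}5.png',robot.grab_frame(n))
```

```text
[0.45487474 0.3105369  0.12      ] [0.45430752 0.31137822 0.12      ]
[180.           0.          86.39036589] [ 20.76389358  -0.46122944 -18.26447607  72.19675337   0.
 114.37352769] [ 20.76389358  -2.80752797 -10.08451078  82.72301719   0.
 114.37352769] [-12.80237441  30.13918262  50.65742015 110.51823753   0.
  80.8072597 ]
[-180.            0.          -93.60963411] [ 20.76389358  -0.46122944 -18.26447607  72.19675337   0.
 -65.62647231] [ 20.76389358  -2.80752797 -10.08451078  82.72301719   0.
 -65.62647231] [-12.80237441  30.13918262  50.65742015 110.51823753   0.
 -99.1927403 ]
[0.53593557 0.0185209  0.19880044]
1.5707963267948966
above t18.33 pos [0.4549 0.3104 0.239 ] F [ 0.3 -0.4 -0.3] w0.0850
down False t19.32 pos [0.4551 0.3111 0.1399] F [-0.  -0.7  1. ] w0.0851
grip t19.69 pos [0.4554 0.3112 0.1403] F [ 0.8 -1.4  5.7] w0.0566
lift t20.84 pos [0.4542 0.3108 0.2877] F [-0.2 -1.1 -3.9] w0.0564
```

View pics/side5.png

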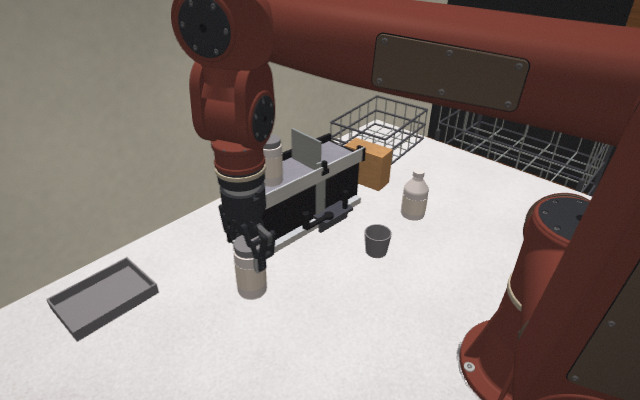

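View pics/top5.png

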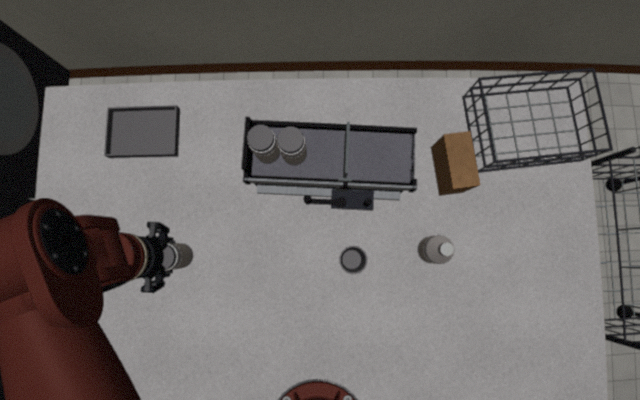

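The can is held upright (side 250,265; top ~178,256), and the bystanders haven't moved. Now I'll carry it high and hover over the slot.

Run:
```python
from g import *
r,a=tool(0,np.pi/2)
YT=.024
p=robot.observe()['tool_pos']
for z in(.41,.42,.43): print(z,robot.ik(tcp(W(0,YT,z),a),r))
print(robot.ik([p[0],p[1],.48],r))
robot.line_to([p[0],p[1],.475],vel=.2)
robot.line_to(tcp(W(-.12,YT,.42),a),vel=.2); st('front')
robot.line_to(tcp(W(0,YT,.42),a),vel=.15); robot.pause(.1); st('over')
for n in('side','top'): cv2.imwrite(f'pics/{n}6.png',robot.grab_frame(n))
s=cv2.imread('pics/side6.png');cv2.imwrite('pics/s6z.png',cv2.resize(s[65:265,205:405],None,fx=3,fy=3,interpolation=cv2.INTER_CUBIC))
s=cv2.imread('pics/side5.png');cv2.imwrite('pics/s5z.png',cv2.resize(s[120:200,285:365],None,fx=7,fy=7,interpolation=cv2.INTER_CUBIC))
```

```text
0.41 [-12.80237441  31.50480701  53.65292529 112.14811828   0.
 -99.1927403 ]
0.42 [-12.80237441  33.08892607  56.99269215 113.90376608   0.
 -99.1927403 ]
0.43 [-12.80237441  34.97757969  60.8159976  115.83841791   0.
 -99.1927403 ]
[ 20.76411823   4.57279869  22.98737953 108.41458084   0.
 -65.62624766]
front t23.88 pos [ 0.5611 -0.0135  0.4743] F [-0.8  0.5 -3.4] w0.0565
over t24.96 pos [ 0.6805 -0.0216  0.4746] F [-0.9  0.1 -4.7] w0.0565
```

View pics/s6z.png

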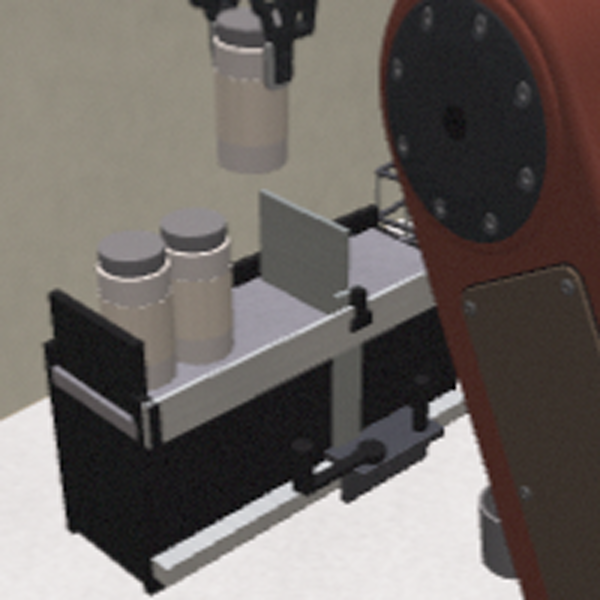

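View pics/s5z.png

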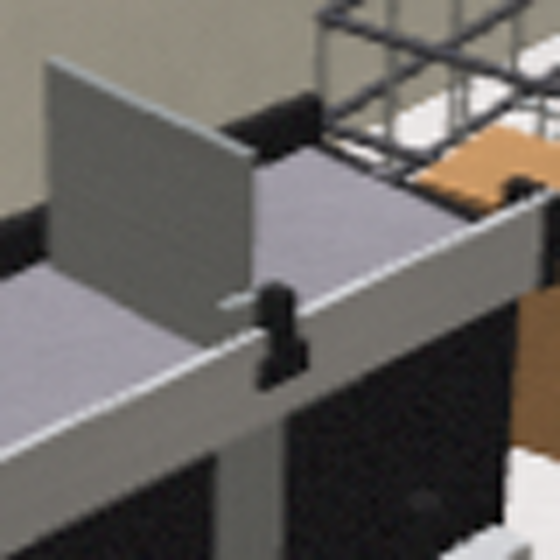

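View pics/top6.png

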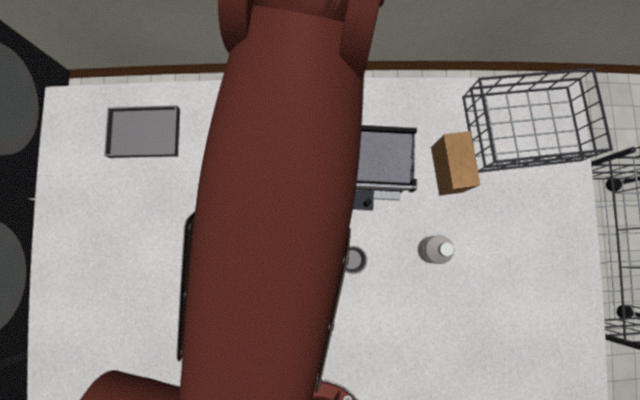

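```bash
python3 - <<'E'
from g import *
f=lambda P:((P-[204.5,64.5])*3-.5)
th=np.linspace(0,2*np.pi,200)
for y in(.018,.024,.030):
    for z in(.335,.419):
        e=f(proj('side',np.array([W(.029*np.cos(t),y+.029*np.sin(t),z) for t in th]))); print(y,z,'u',e[:,0].min().round(1),e[:,0].max().round(1),'v',e[:,1].min().round(1),e[:,1].max().round(1))
E
python3 - <<'E'
import cv2
s=cv2.imread('pics/side6.png');cv2.imwrite('pics/s6y.png',cv2.resize(s[65:125,265:315],None,fx=9,fy=9,interpolation=cv2.INTER_CUBIC))
E
```

```text
0.018 0.335 u 223.0 293.4 v 143.7 172.5
0.018 0.419 u 219.2 292.6 v 47.1 72.6
0.024 0.335 u 217.4 288.1 v 145.7 174.6
0.024 0.419 u 213.3 287.0 v 48.8 74.5
0.03 0.335 u 211.7 282.7 v 147.6 176.7
0.03 0.419 u 207.4 281.3 v 50.5 76.3
```

View pics/s6y.png

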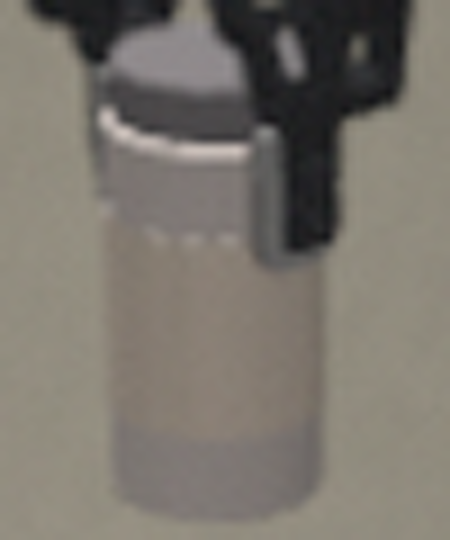

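The held can's silhouette (side crop 218.7–288.7, bottom 174) matches a rack y of 23.5 mm, which leaves a predicted gap of about 7 mm. I'll lower it.

Run:
```python
from g import *
r,a=tool(0,np.pi/2); YT=.024
h=robot.line_to(tcp(W(0,YT,.285),a),vel=.12,guard=15); st('near %s'%h)
for n in('side',): cv2.imwrite(f'pics/{n}7.png',robot.grab_frame(n))
s=cv2.imread('pics/side7.png');cv2.imwrite('pics/s7z.png',cv2.resize(s[65:265,205:405],None,fx=3,fy=3,interpolation=cv2.INTER_CUBIC))
if not h:
    h=robot.line_to(tcp(W(0,YT,.261),a),vel=.03,guard=5); robot.pause(.1); st('touch %s'%h)
```

```text
near False t26.33 pos [ 0.6812 -0.0219  0.34  ] F [ 0.2  0.5 -3.9] w0.0565
touch True t27.10 pos [ 0.681  -0.0218  0.3203] F [ 0.3 -1.1  5.6] w0.0561
```

View pics/s7z.png

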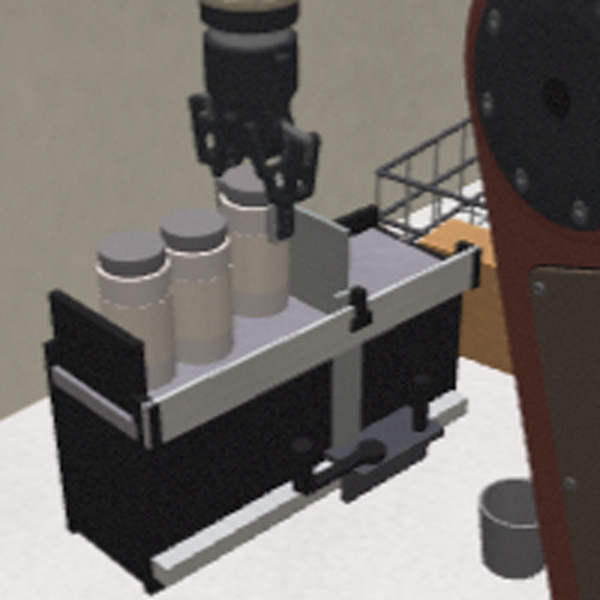

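The can touched the deck at the expected height. Release and retreat.

Run:
```python
from g import *
r,a=tool(0,np.pi/2)
robot.set_gripper(.083); st('open')
p=robot.observe()['tool_pos']; robot.line_to([p[0],p[1],.465],vel=.15)
robot.line_to([.43,.28,.46],vel=.25); st('away')
for n in('side','top'): cv2.imwrite(f'pics/{n}8.png',robot.grab_frame(n))
t=cv2.imread('pics/top8.png');s=cv2.imread('pics/side8.png')
cv2.imwrite('pics/t8z.png',cv2.resize(t[105:255,235:427],None,fx=4,fy=4,interpolation=cv2.INTER_CUBIC))
cv2.imwrite('pics/s8z.png',cv2.resize(s[115:265,215:405],None,fx=4,fy=4,interpolation=cv2.INTER_CUBIC))
```

```text
open t27.48 pos [ 0.6807 -0.0218  0.3186] F [0.2 0.1 0.4] w0.0827
away t30.47 pos [0.4305 0.2795 0.4598] F [-0.2 -0.1  0. ] w0.0830
```

View pics/t8z.png

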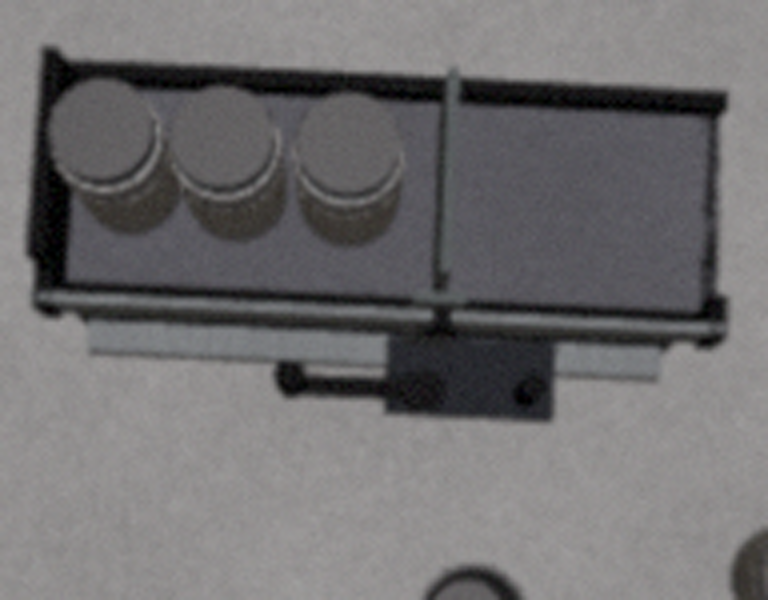

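View pics/s8z.png

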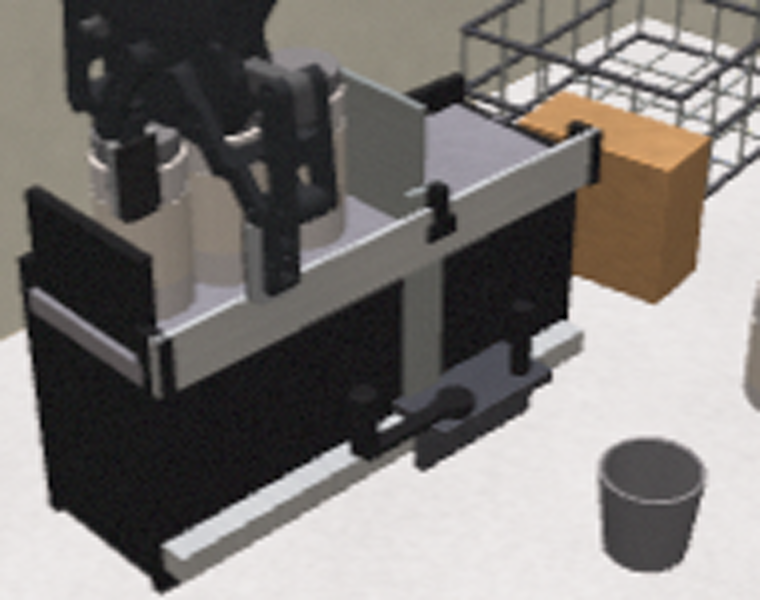

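View pics/top8.png

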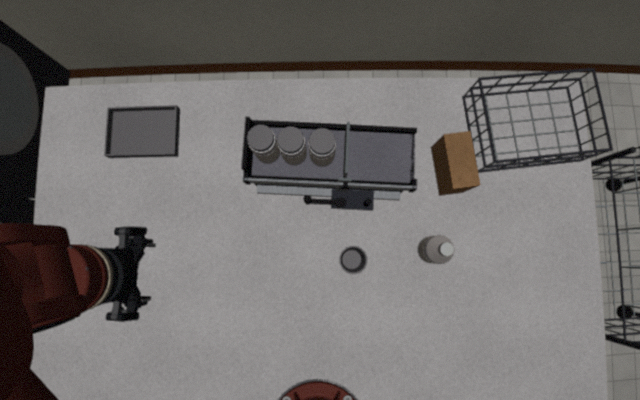

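Run:
```python
from g import *
from m0 import T,tri
S=lambda u,v:(u/4+215-.375,v/4+115-.375)
c=onz('top',T(349,146),.3)-W(0,0,.3);b=onz('top',T(222,138),.3)-W(0,0,.3);print('C',c@ex,c@ey,'B',b@ex,b@ey)
k=onz('side',S(363,393),.112);p=onz('side',S(519,308),.112);print('side k-p',(k-p)@ex,(k-p)@ey)
k=onz('top',T(291,376),.112);p=onz('top',T(527,389),.112);print('top k-p',(k-p)@ex,(k-p)@ey)
k=onz('top',T(213,372),.112);p=onz('top',T(451,383),.112);print('init',(k-p)@ex,(k-p)@ey)
```

```text
C -0.0012025846119156033 0.024595903275643365 B -7.849320754274857e-05 0.08879545700885833
side k-p 3.974398119514447e-05 0.14654139548598932
top k-p 0.001064501735606261 0.14482019151403985
init -0.0002234642242315763 0.14603026599410057
```

The lever reads closed within 1 mm at the knob. The spare is 1 mm off the row line, with a gap of about 6 mm. I'm handing in.

Run:
```python
from g import *
print(robot.job_done());
```

```text
the job is handed in; nothing more can be done
None
```

The job is done and handed in at about 31 s of the 72 s allowed. I freed the lever, slid the stop to the index tab, swung the lever back to locked, and stood the spare canister beside the other two.

**Final checks:**
- **Stop plate:** it sits about 0.5–1 mm to the +y side of the tab. It was aligned within the measurement error before locking, and drifted about 0.9 mm as the lever closed. I left it there because that is close to what the cameras can resolve.
- **Lever:** I pushed it against its closed stop with about 15 N. The knob then lines up with the post as it did when locked at the start, within about 1 mm. I did not pull on the carriage to test that it holds.
- **Spare canister:** it stands upright about 1 mm off the row line. The gap to its neighbour is about 6 mm, and the plate is clear on the other side.
- **Everything else:** the two original canisters, cup, bottle and carton look unmoved in the final pictures. The largest wrist force I read was about 25 N.

**One thing that didn't go as planned:** on first opening, the knob rolled in the jaws. The lever stopped at about 0.70 rad instead of 0.8, and the carriage shifted about 7 mm early. That was enough to free the carriage, and the slide corrected the shift. I closed the lever with a turning grip so the knob would not roll again.

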